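# Hang a glaze test tile on the revolving tile tree

## Task

Gently turn the tile tree until its one empty branch points towards the robot, square over the near edge (brass plate) of its wooden base. Take the green test tile from the ware board, thread its hole over the end of that branch, lower it until the outer part of the branch bears it, slide it inwards, still held and resting on the branch, until it touches the rubber stop, and only then let go, so that it hangs still and the branch still points at the robot. The branch was bent by hand, so feel for its height; the glaze is brittle, so press lightly, and leave the other things where they stand.

Things in the scene. Friction and masses are not known exactly. Their poses are not given: they have to be found in the camera images.
- tree_base: Fixed base of the revolving tile tree: dark square wooden plinth 170 x 170 mm, 28 mm high; a 14 mm steel post in its middle carries the swivelling head (hub with four branches). Origin: centre of the underside, on the bench, on the swivel axis. Its -x side, with a brass plate, is the near edge, turned roughly towards the robot.
- tree_head (a joint): Angle of the swivelling head on its base, rad, counter-clockwise from above. 0: the empty branch points along the base's +x, away from the near edge; pi or -pi: it points over the near edge. Travel -4.2 to 4.2, start -2.2 to 2.2. Stiff friction (2 N at 100 mm from the axis), stays where it is left. Turned by pushing a branch sideways, outside its stop; all branches turn together.
- hub (a point): Middle of the wooden hub (44 mm across, its top 26 mm above this point), on the swivel axis, 185 mm above the bench. Turns with the head: x points level along the empty branch, z up. Four 5 mm wire branches at right angles (x, y, -x, -y), each sloping upwards to a rounded tip 120 mm from the axis; only the one on x is empty.
- branch_root (a point): Root of the empty branch, 22 mm from the axis at the hub's height. The branch runs straight from here in the hub's x-z plane. It was bent by hand: it rises at 0.20 rad on average but anywhere from 0.08 to 0.32, so its tip is 8 to 32 mm above the root; no measured pose shows this. Springy: at 95 mm from the axis it gives about 1 mm per 3 N upwards or downwards.
- stop (a point): Average place of the outer face of the empty branch's stop, a black rubber disc 28 mm across and 10 mm thick on the branch (it gives 1 mm for 2.5 N), 66 mm from the axis (its height follows the branch's true slope, up to 6 mm higher or lower). A tile pushed against it has its middle 70 to 73 mm from the axis.
- hung_opposite (a point): Point on the opposite branch's line, 72 mm from the axis. There, and on the two side branches likewise, hangs a tile of the green tile's shape against its stop, faces across the branch, its top 20 to 27 mm above the hub's middle and its foot 75 mm below it. They may swing about their branches.
- green_tile: Pale green ceramic test tile, 80 to 150 g, standing on the board: plate 54 mm wide (y), 100 mm tall (z), 8 mm thick (x), foot 30 mm deep (x), 54 mm wide, 8 mm thick, like an upside-down T; both faces alike. Lowest 37 mm bare red clay. Origin: centre of the foot's underside. Best held from above by its two side edges, leaving the hole free. Brittle: over 10 N against the tree chips it.
- green_tile_hole (a point): Centre of the round 14 mm hole through the green tile, 82 mm above its origin; x is the hole's axis, z the tile's up. Hung on the branch, the top of the hole rests on the wire.
- ware_board: Fixed pale wooden board 270 (x) x 130 (y) mm, 15 mm thick, on the bench; origin at the centre of its underside. The three standing tiles stand in a row along its x, 85 mm apart, in any order, faces roughly across the row.
- amber_tile: Amber (orange-brown) tile of the same shape and origin, standing on the board; to be left alone.
- brown_tile: Dark brown tile of the same shape and origin, standing on the board; to be left alone.
- slip_cup: Open red clay cup, 68 mm across and 66 mm high, standing on the bench; origin at the centre of its underside; to be left alone.
- glaze_brush: Brush about 170 mm long lying on the bench along its x; to be left alone.

How it is judged:
By the outcome, as a careful person would: the job done as asked, in the order asked, and still so for the second after the job is handed in, with the robot touching nothing.
It also fails if it takes over 72 s, if anything falls off the work surface, if the arm or the gripper's body presses on something with over 40 N, if the wrist force passes 120 N, or if a joint passes its speed limit or range.

## Robot

A 6-joint arm with a two-finger parallel gripper is mounted at the origin on the work surface. World frame = base frame: x ahead of the robot, y to its left, z up, the work surface at z = 0. Lengths are in m, angles in rad, forces in N, time in s.
With the tool pointing down it reaches from about 0.325 to 0.775 m from the base axis. Payload 5.5 kg.
Tool frame: the origin (TCP) lies between the finger pads; the fingertips stand 8 mm ahead of it and the grasp point (between the pads) lies 11 mm behind it (tcp_to_tips is the distance from the TCP to the fingertips, in m); z points along the fingers, y is the line along which they close (so a half turn about z gives the same grasp; the last joint's range is limited). The gripper opens to 88 mm and grips with 3 to 60 N. Pads are 20 mm wide; open, the fingers measure 115 mm over their backs; the gripper's body (75 mm by 178 mm) begins 61 mm behind the grasp point.
Start: joints at [1.259, 0.091, 1.231, -0, 1.82, -0.057], TCP at [0.151, 0.581, 0.231] pointing down, gripper open.
Joint ranges: [-2.87, 2.87], [-0.86, 2.18], [0.17, 2.46], [-1.51, 4.65], [0.06, 2.69], [-2.65, 2.65]. Speed limits (rad/s): [2.57, 2.57, 3.01, 3.14, 3.14, 3.14].

## Interface

Orientations are given as a unit quaternion [w, x, y, z].
In Python, from bench import * gives the robot as it stands. Calls block until the motion is done:
- move_to(position, orientation): joint-space move of the TCP to a pose.
- move_l(position, speed=0.15, orientation=None): straight line of the TCP; orientation=None keeps the orientation; speed is the mean speed in m/s.
- movej(angles): joint-space move.
- gripper_open() and close(): open the fingers fully, or close them until they stop; the grip force is fixed at half the most.
- hold(seconds).
- inverse_kinematics(position, orientation): joint angles nearest the present ones, or None.
- state(): the state.
- get_image(name): name is "scene" or "top" or "wrist"; returns a dict with "frame" (420x560x3 uint8, blue, green, red), "depth" (420x560 float32, m along the optical axis (not along the pixel's ray), 0 where there is no reading), "camera_matrix" (3x3 intrinsics, pixels), "view" (4x4, takes a point from world to camera coordinates). Camera axes: x right, y up, looking along -z (the intrinsics and any distortion apply to the point x, -y, -z); pixel columns grow to the right and rows downward; lengths in m; the calibration is good to about 2 mm. A picture is of the moment at which its call begins.
A pose or a line that the arm cannot do raises IKError and nothing moves.
- job_done(): hands the job in; it is judged then, once.
The state is a dict: "time": time; "joint_pos": joint angles; "dq": joint speeds; "joint_torque": joint torques, N m; "ee_pos": TCP position; "ee_rot": TCP orientation; "ft_force": force on the tool from outside, world axes, zero at the start; "moment": the same for the moment, N m; "finger_gap": finger opening in m; "finger_force": force on a finger pad.
Only numpy, scipy, OpenCV 4.12 (cv2) and the standard library are available. Lean on these libraries where they do the work, as an engineer would, in place of code of your own. Each camera call takes 0.05 s, during which the arm holds its last target. There are 200 camera calls.

## Working session

There is one attempt and no reset: what is moved stays moved. The work goes in short steps, each a Python script; the robot and the scene stay as the last script left them, time stands still between calls to the robot, and variables do not carry over. Pictures are saved under pics/ and viewed, at most 10 in all, crops included, and the job is handed in when it is done.

```bash
ls; mkdir -p pics; python3 - <<'E'
from bench import *
import cv2,pickle,numpy as np
d={n:get_image(n) for n in("scene","top")}
pickle.dump(d,open("im0.pkl","wb"))
for n in d:
    cv2.imwrite(f"pics/{n}0.png",d[n]["frame"]); print(n,d[n]["camera_matrix"].round(1).tolist(),d[n]["view"].round(3).tolist())
    print((d[n]["depth"]>0).mean())
print(state())
E
```

```text
pics
scene [[388.9, 0.0, 279.1], [0.0, 388.9, 212.8], [0.0, 0.0, 1.0]] [[-0.007, 1.0, -0.017, 0.043], [-0.729, 0.006, 0.684, 0.322], [0.684, 0.017, 0.729, -1.132], [0.0, 0.0, 0.0, 1.0]]
0.9958928571428571
top [[459.6, 0.0, 278.8], [0.0, 459.6, 210.7], [0.0, 0.0, 1.0]] [[0.012, -1.0, 0.002, -0.035], [0.999, 0.012, 0.046, -0.57], [-0.046, 0.001, 0.999, -0.931], [0.0, 0.0, 0.0, 1.0]]
0.9958715986394557
{'time': 0.1, 'joint_pos': array([ 1.25928191e+00,  9.17684966e-02,  1.23173068e+00,  2.19788790e-06,
        1.81978036e+00, -5.67116263e-02]), 'dq': array([-0.00012419, -0.00246143, -0.00348918, -0.0014166 ,  0.00075873,
       -0.00211571]), 'joint_torque': array([ 2.15796157e-03, -4.47860777e+01, -4.07567561e+01,  7.00747501e-02,
        2.85356445e-02, -9.33332490e-05]), 'ee_pos': array([0.15116756, 0.58039923, 0.22964859]), 'ee_rot': array([-1.55459994e-04,  1.27056720e-01,  9.91895095e-01, -8.28991385e-04]), 'ft_force': array([-0.00392949,  0.41371545,  0.21847489]), 'moment': array([0.00786948, 0.02211719, 0.02813544]), 'finger_force': 0.0, 'finger_gap': 0.0876409848239895}
```

View pics/scene0.png

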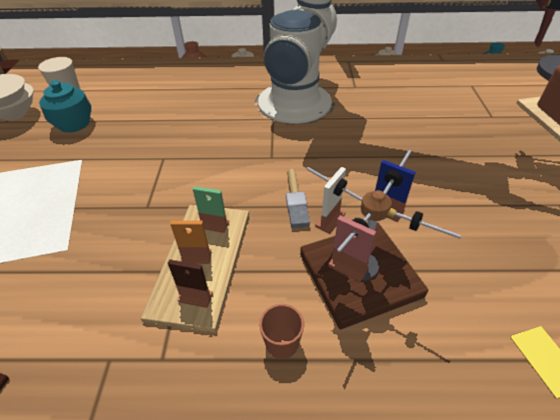

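View pics/top0.png

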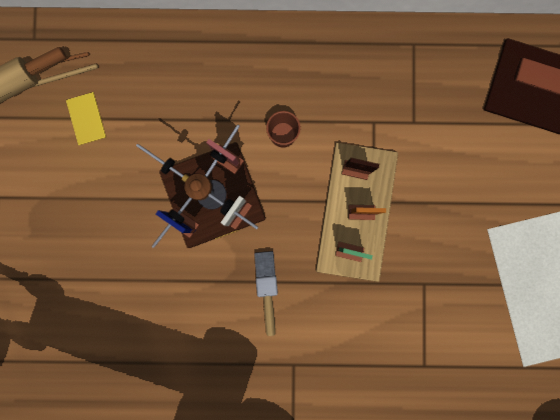

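The scene view shows the tree hub at about (376,204), with the empty branch running right to its tip at (460,236). The green tile is at (209,203) and the cup at (282,330). In the top view the hub is at (197,187), the empty branch tip at (137,146) and the green tile at (355,254). I'll measure from the depth clouds.

```bash
cat > h.py <<'E'
import numpy as np,cv2,pickle
def cloud(im):
    D=im["depth"];K=im["camera_matrix"];V=np.array(im["view"])
    v,u=np.nonzero(D>0);d=D[v,u]
    P=np.c_[(u-K[0,2])/K[0,0]*d,-(v-K[1,2])/K[1,1]*d,-d]
    W=(P-V[:3,3])@V[:3,:3]
    return W,im["frame"][v,u],np.c_[u,v]
def azfit(W,c,az,tol=0.2):
    "points of a branch near azimuth az: azimuth and z(r) line"
    d=W[:,:2]-c;r=np.hypot(*d.T);a=np.arctan2(d[:,1],d[:,0]);da=(a-az+np.pi)%(2*np.pi)-np.pi
    k=(r>.082)&(r<.125)&(abs(da)*r<tol*.1)&(W[:,2]>.18)&(W[:,2]<.23)
    return k,r,az+da
E
python3 - <<'E'
from h import *
d=pickle.load(open("im0.pkl","rb"))
C={n:cloud(d[n]) for n in d}
for n,(W,c,uv) in C.items():
    b=(W[:,2]<.01)&(W[:,2]>-.01)&(abs(W[:,0]-.5)<.2); print(n,"bench z",np.median(W[b,2]))
    hsv=cv2.cvtColor(c[None],cv2.COLOR_BGR2HSV)[0].astype(int)
    roi=(W[:,0]>.4)&(W[:,0]<.85)&(W[:,1]>-.02)&(W[:,1]<.35)
    # hub top
    k=roi&(W[:,2]>.200)&(W[:,2]<.222)
    print(n,"z>.2 pts",k.sum())
    # hub: brownish
    kk=k&(hsv[:,0]<20)&(hsv[:,1]>100)
    if kk.sum()>5: print(" hub",np.median(W[kk],0),W[kk].min(0),W[kk].max(0),kk.sum())
    kb=roi&(W[:,2]>.02)&(W[:,2]<.034); print(" base",kb.sum(), cv2.minAreaRect((W[kb,:2]*1000).astype(np.float32)))
    g=(hsv[:,0]>45)&(hsv[:,0]<85)&(hsv[:,1]>70)&(W[:,2]>.05)&(W[:,2]<.13)&(W[:,1]<0.1)&(abs(W[:,0]-.5)<.2)
    G=W[g]; m=G.mean(0); s=np.linalg.svd(G[:,:2]-m[:2],full_matrices=False)[2][0]; t=(G[:,:2]-m[:2])@s
    print(" green",g.sum(),m,s,np.percentile(t,[0,1,99,100]), (m[:2]+s*(t.min()+t.max())/2),G[:,2].max())
W=np.vstack([C[n][0] for n in C]); roi=(W[:,0]>.4)&(W[:,0]<.85)&(W[:,1]>-.02)&(W[:,1]<.35)
kb=roi&(W[:,2]>.023)&(W[:,2]<.033); r=cv2.minAreaRect((W[kb,:2]*1000).astype(np.float32)); print(r,cv2.boxPoints(r))
c=np.array(r[0])/1000
for n in C:
    W=C[n][0]; k,rr,a=azfit(W,c,np.radians(55),.25)
    if k.sum()>5:
        p=np.polyfit(rr[k],W[k,2],1); print(n,k.sum(),"az",np.median(a[k]),"z(r)",p,np.polyval(p,.12),rr[k].max())
E
```

```text
scene bench z 0.0007060364727114326
scene z>.2 pts 1631
 hub [0.60757882 0.10575263 0.20431595] [0.55949735 0.04519111 0.20000447] [0.67680008 0.16683074 0.2116393 ] 325
 base 5874 ((578.0792236328125, 99.34635925292969), (236.5670166015625, 355.4215087890625), 89.94940185546875)
 green 648 [ 0.49113572 -0.17116867  0.08738395] [-0.22779933 -0.9737081 ] [-0.0266404  -0.02623321  0.02660346  0.02734805] [ 0.49105511 -0.1715132 ] 0.11695098077099388
top bench z 0.0005918985791423416
top z>.2 pts 1398
 hub [0.60874347 0.10058492 0.20789098] [0.50186158 0.04246613 0.20000957] [0.70421172 0.17746767 0.21387027] 497
 base 4440 ((577.188720703125, 98.35371398925781), (234.53875732421875, 351.5730895996094), 89.95189666748047)
 green 143 [ 0.4904478  -0.1692202   0.11271642] [0.2316696  0.97279453] [-0.0298248  -0.02911542  0.02420853  0.02436685] [ 0.48981558 -0.17187493] 0.11984186924552336
((579.0132446289062, 100.0115966796875), (236.13658142089844, 355.1319580078125), 89.56752014160156) [[400.56113  -16.713036]
 [755.683    -19.393623]
 [757.46533  216.73624 ]
 [402.3435   219.41681 ]]
scene 224 az 0.8326456342275599 z(r) [-0.04620984  0.19769207] 0.19214688647817485 0.12478743509963652
top 112 az 0.8413120157461225 z(r) [-0.17575234  0.21308996] 0.19199967927180556 0.12449276194890088
```

```bash
python3 - <<'E'
from h import *
d=pickle.load(open("im0.pkl","rb"))
C={n:cloud(d[n]) for n in d}
A=[]
for n,(W,c,uv) in C.items():
    k=(W[:,2]>.208)&(W[:,2]<.216)&(np.hypot(W[:,0]-.608,W[:,1]-.103)<.03)
    print(n,"hubtop",k.sum(),cv2.minEnclosingCircle((W[k,:2]*1000).astype(np.float32)),W[k].mean(0))
    k=(W[:,2]>.023)&(W[:,2]<.033)&(np.hypot(W[:,0]-.608,W[:,1]-.103)<.13)&(c.max(1)<110)
    m=np.zeros((420,560),np.uint8); m[uv[k,1],uv[k,0]]=255
    m2=cv2.morphologyEx(m,cv2.MORPH_OPEN,np.ones((3,3)))
    kk=k&(m2[uv[:,1],uv[:,0]]>0); A.append(W[kk])
    r=cv2.minAreaRect((W[kk,:2]*1000).astype(np.float32)); print(n,kk.sum(),r)
P=np.vstack(A); r=cv2.minAreaRect((P[:,:2]*1000).astype(np.float32)); print(r,cv2.boxPoints(r).round(1).tolist())
c=np.array(r[0])/1000
for n,(W,_,_) in C.items():
  for q in range(4):
    k,rr,a=azfit(W,c,.84+q*np.pi/2,.2)
    if k.sum()>8:
        for it in range(3):
            p=np.polyfit(rr[k],W[k,2],1); k&=abs(W[:,2]-np.polyval(p,rr))<.004
        print(n,q,k.sum(),"az",np.median(a[k]),p,"z90,z120",np.polyval(p,[.09,.12]),rr[k].max())
E
```

```text
scene hubtop 93 ((600.8968505859375, 109.58076477050781), 9.807510375976562) [0.60143851 0.1092965  0.20965863]
scene 5395 ((602.168212890625, 109.16996765136719), (167.29747009277344, 168.86212158203125), 21.095239639282227)
top hubtop 96 ((601.2316284179688, 108.7152099609375), 10.225119590759277) [0.60147477 0.10801942 0.21014395]
top 4010 ((601.6132202148438, 108.588134765625), (170.04763793945312, 170.0115966796875), 21.493623733520508)
((601.6132202148438, 108.588134765625), (170.04763793945312, 170.0115966796875), 21.493623733520508) [[491.3999938964844, 156.5], [553.5999755859375, -1.7000000476837158], [711.9000244140625, 60.599998474121094], [649.5999755859375, 218.8000030517578]]
scene 0 118 az 0.9840627286374756 [0.07826807 0.1856207 ] z90,z120 [0.19266483 0.19501287] 0.12345013964931582
scene 1 58 az 2.5454014471254 [0.23018855 0.18295192] z90,z120 [0.20366888 0.21057454] 0.12348579430565985
scene 2 77 az 4.113833259640002 [0.1593439  0.18443412] z90,z120 [0.19877507 0.20355539] 0.12184543959361216
scene 3 80 az 5.697629775559104 [0.19011609 0.18504332] z90,z120 [0.20215377 0.20785725] 0.12058936337637749
top 0 75 az 0.9785298797595458 [0.09877748 0.18422805] z90,z120 [0.19311802 0.19608135] 0.12404430446229647
top 1 81 az 2.552092884559245 [0.24645077 0.18168821] z90,z120 [0.20386878 0.2112623 ] 0.1216310030346168
top 2 71 az 4.121901860055601 [0.15200299 0.18564653] z90,z120 [0.1993268  0.20388689] 0.12150859345626171
top 3 75 az 5.69033641774472 [0.19649855 0.18443189] z90,z120 [0.20211676 0.20801172] 0.12205970319502503
```

```bash
cat >> h.py <<'E'
c0=np.array([.6015,.1086]); YAW=.372; TGT=np.pi+YAW
def q(t): return [0,np.cos(t/2),np.sin(t/2),0]
def peg(th,z,r=.104,off=.016):
    u=np.array([np.cos(th),np.sin(th)]);n=np.array([-u[1],u[0]])
    return [*(c0+r*u-off*n),z]
def az(im,a0):
    W=cloud(im)[0];k,rr,a=azfit(W,c0,a0,.15)
    for _ in range(3):
        p=np.polyfit(rr[k],W[k,2],1);k&=abs(W[:,2]-np.polyval(p,rr))<.004
    return k.sum(),np.median(a[k]),p,np.polyval(p,[.09,.12])
E
python3 - <<'E'
from bench import *
from h import *
close()
th=.981-.25
move_to(peg(th,.30),q(th)); move_l(peg(th,.178),.2)
s=state();print(s["time"],s["joint_pos"].round(2),s["ft_force"],s["ee_pos"],peg(th,.178))
f0=s["ft_force"];F=[]
for t in np.append(np.arange(th+.15,TGT-.06,.2),TGT-.06):
    move_l(peg(t,.178),.07,q(t)); F.append((round(t,2),*(state()["ft_force"]-f0).round(1)))
print(F);s=state();print(s["time"],s["joint_pos"].round(2))
for n in("scene","top"):
    im=get_image(n);cv2.imwrite(f"pics/{n}1.png",im["frame"])
    for k in range(4):
        try: print(n,k,az(im,TGT-.06+k*np.pi/2))
        except Exception as e: print(n,k,e)
E
```

```text
4.625 [0.19 0.39 0.97 0.   1.77 1.03] [-0.17977491  0.33956151  0.39467117] [0.68994275 0.16655621 0.17982011] [np.float64(0.6896105762778725), np.float64(0.16611979092435247), 0.178]
[(np.float64(0.88), np.float64(0.3), np.float64(0.1), np.float64(0.1)), (np.float64(1.08), np.float64(0.3), np.float64(-0.4), np.float64(0.6)), (np.float64(1.28), np.float64(0.3), np.float64(-0.6), np.float64(-0.2)), (np.float64(1.48), np.float64(-0.6), np.float64(0.0), np.float64(-0.8)), (np.float64(1.68), np.float64(0.4), np.float64(-0.5), np.float64(-0.6)), (np.float64(1.88), np.float64(0.7), np.float64(-1.2), np.float64(-0.8)), (np.float64(2.08), np.float64(0.2), np.float64(-0.3), np.float64(-0.5)), (np.float64(2.28), np.float64(0.4), np.float64(0.0), np.float64(-0.6)), (np.float64(2.48), np.float64(0.7), np.float64(0.1), np.float64(0.1)), (np.float64(2.68), np.float64(0.3), np.float64(0.2), np.float64(0.0)), (np.float64(2.88), np.float64(0.5), np.float64(0.5), np.float64(-0.1)), (np.float64(3.08), np.float64(0.8), np.float64(-0.6), np.float64(0.2)), (np.float64(3.28), np.float64(-0.4), np.float64(-
[... 318 characters left out ...]
 array([0.23264497, 0.18298547]), array([0.20392352, 0.21090287]))
scene 2 (np.int64(101), np.float64(6.5615760919128565), array([0.16747316, 0.1838434 ]), array([0.19891598, 0.20394018]))
scene 3 (np.int64(84), np.float64(8.131838590131592), array([0.20487512, 0.18280277]), array([0.20124153, 0.20738778]))
top 0 expected non-empty vector for x
top 1 (np.int64(74), np.float64(4.989227740372325), array([0.23619787, 0.18300759]), array([0.2042654 , 0.21135133]))
top 2 (np.int64(75), np.float64(6.556636831796393), array([0.16924204, 0.18378002]), array([0.19901181, 0.20408907]))
top 3 (np.int64(78), np.float64(8.131030271790005), array([0.20497229, 0.18330252]), array([0.20175003, 0.2078992 ]))
```

View pics/scene1.png

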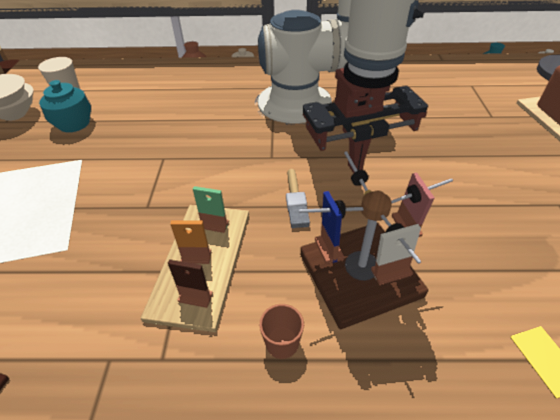

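The scene picture shows the empty branch near (350,165), pointing towards the robot at the fingers, with the other three tiles still hanging. The three visible branches agree on 3.419 rad, so I'll push the remaining 0.094 rad and check the result.

```bash
cat >> h.py <<'E'
def head(ims):
    return np.mean([az(im,TGT+k*np.pi/2)[1]-k*np.pi/2 for im in ims for k in(1,2,3)])
def baseyaw(im):
    W,c,uv=cloud(im)
    k=(W[:,2]>.023)&(W[:,2]<.033)&(np.hypot(*(W[:,:2]-c0).T)<.13)&(c.max(1)<110)
    m=np.zeros((420,560),np.uint8);m[uv[k,1],uv[k,0]]=255
    m=cv2.morphologyEx(m,cv2.MORPH_OPEN,np.ones((3,3)));k&=m[uv[:,1],uv[:,0]]>0
    return cv2.minAreaRect((W[k,:2]*1000).astype(np.float32))
E
python3 - <<'E'
from bench import *
from h import *
t=TGT+.032
move_l(peg(t,.178),.03,q(t)); 
ims=[get_image(n) for n in("scene","top")]; h=head(ims); print("head",h,"tgt",TGT)
if h<TGT-.008:
    t+=TGT-h; move_l(peg(t,.178),.02,q(t)); print("head",head([get_image(n) for n in("scene","top")]))
move_l(peg(t-.08,.178),.1,q(t)); p=peg(t-.08,.33); move_l(p,.3)
gripper_open()
# clear the view, go towards the board
move_to([.44,-.1,.30],q(np.pi/2+.23+.0)) if False else move_to([.47,-.17,.25],q(3.37))
print(state()["joint_pos"].round(2),state()["time"])
ims=[get_image(n) for n in("scene","top")]
pickle.dump(ims,open("im2.pkl","wb"))
print("head",head(ims))
for im in ims: print(az(im,TGT),baseyaw(im))
w=get_image("wrist");pickle.dump(w,open("w2.pkl","wb"));cv2.imwrite("pics/w2.png",w["frame"])
cv2.imwrite("pics/s2.png",ims[0]["frame"])
E
```

```text
head 3.5047959546583534 tgt 3.513592653589793
head 3.5125960816230974
[-0.41 -0.17  1.45  0.    1.86 -2.21] 15.175
head 3.512959916239325
(np.int64(60), np.float64(3.5096825502440123), array([0.09471607, 0.18444991]), array([0.19297435, 0.19581583])) ((601.0219116210938, 108.07869720458984), (170.86953735351562, 166.75035095214844), 21.375141143798828)
(np.int64(74), np.float64(3.5173310906574775), array([0.07967366, 0.18642176]), array([0.19359239, 0.1959826 ])) ((601.8867797851562, 108.33042907714844), (169.83201599121094, 169.18356323242188), 21.22466278076172)
```

```bash
python3 - <<'E'
from bench import *
from h import *
def green(im):
    W,c,uv=cloud(im);hsv=cv2.cvtColor(c[None],cv2.COLOR_BGR2HSV)[0].astype(int)
    g=(hsv[:,0]>45)&(hsv[:,0]<85)&(hsv[:,1]>60)&(W[:,2]>.105)&(W[:,2]<.125)&(np.hypot(W[:,0]-.489,W[:,1]+.171)<.04)
    G=W[g]
    return (g.sum(),)+((cv2.minAreaRect((G[:,:2]*1000).astype(np.float32)),np.median(G[:,2])) if g.sum()>5 else ())
print("w",green(pickle.load(open("w2.pkl","rb"))))
t=2.912;p=np.array([.4885,-.1713,.2])
move_to(p,q(t)); w=get_image("wrist"); print("w",green(w)); cv2.imwrite("pics/w3.png",w["frame"])
print(state()["time"],state()["joint_pos"].round(2))
E
```

```text
w (np.int64(567), ((489.337158203125, -171.9102020263672), (53.94855499267578, 8.722747802734375), 77.27371215820312), np.float64(0.11480818884233662))
w (np.int64(851), ((489.4404296875, -171.65908813476562), (53.69504165649414, 8.798693656921387), 76.39537811279297), np.float64(0.1147588137988177))
15.9 [-0.4  -0.14  1.51  0.    1.77 -1.75]
```

View pics/w3.png

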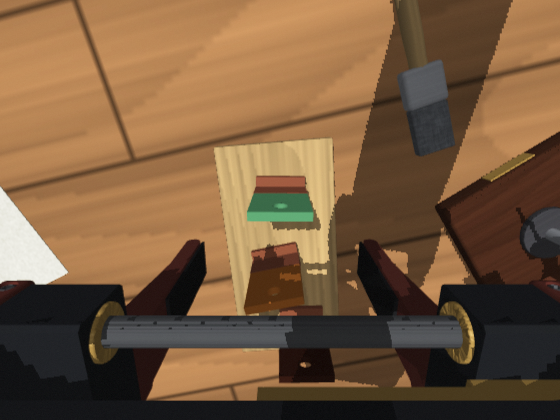

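The wrist view shows the green tile upright at (280,205), centred between the fingers and ahead of them, and the brass plate on the base's near edge at (508,166). Next I'll grasp the tile and carry it to a standoff.

```bash
cat >> h.py <<'E'
U=np.array([np.cos(TGT),np.sin(TGT)])
def at(r,z): return [*(c0+r*U),z]
E
python3 - <<'E'
from bench import *
from h import *
t=2.911
move_to([.4894,-.1717,.16],q(t)); move_l([.4894,-.1717,.0855],.1); 
print(state()["ee_pos"]); close(); s=state(); print("grip",s["ee_pos"],s["finger_gap"],s["finger_force"])
dz=.097-s["ee_pos"][2]
move_l([.4894,-.1717,.23],.2)
move_to(at(.155,.23),q(TGT)); move_l(at(.155,.195-dz),.15); hold(.3)
s=state(); print("dz",dz,s["time"],s["ee_pos"],at(.155,.195-dz),s["finger_gap"],s["ft_force"],s["joint_pos"].round(2))
for n in("scene","top"):
    im=get_image(n);cv2.imwrite(f"pics/{n}4.png",im["frame"])
    W,c,uv=cloud(im);hsv=cv2.cvtColor(c[None],cv2.COLOR_BGR2HSV)[0].astype(int)
    g=(hsv[:,0]>45)&(hsv[:,0]<85)&(hsv[:,1]>60)&(W[:,2]>.14)&(W[:,2]<.24)&(np.hypot(*(W[:,:2]-at(.155,0)[:2]).T)<.05)
    print(n,g.sum(),np.percentile(W[g],[2,50,98],axis=0).round(4).tolist(), cv2.minAreaRect((W[g][:,:2]*1000).astype(np.float32)))
    print(az(im,TGT),head([im]))
im=get_image("scene");cv2.imwrite("pics/c4.png",cv2.resize(im["frame"][80:260,260:460],None,fx=3,fy=3,interpolation=cv2.INTER_CUBIC))
E
```

```text
[ 0.48980967 -0.17188757  0.08636406]
grip [ 0.48943584 -0.17175723  0.08561744] 0.053680760459488316 29.95603295043111
dz 0.01138256249885089 20.2417 [0.4575103  0.05219379 0.18464165] [np.float64(0.45710165116162077), np.float64(0.05226069886172055), np.float64(0.18361743750114912)] 0.05374492081259051 [ 0.16303837 -0.00320008 -1.66353821] [ 0.04 -0.29  1.67 -0.    1.76 -1.9 ]
scene 807 [[0.4488, 0.0305, 0.1529], [0.4589, 0.0543, 0.1875], [0.4698, 0.0788, 0.2155]] ((469.5855712890625, 58.39936065673828), (39.798431396484375, 58.14531326293945), 25.180315017700195)
(np.int64(61), np.float64(3.507361494015001), array([0.0863291, 0.1852784]), array([0.19304802, 0.19563789])) 3.5127817097401244Traceback (most recent call last):
  File "<stdin>", line 14, in <module>
    return _quantile_unchecked(
        a, q, axis, out, overwrite_input, method, keepdims, weights)
    return _ureduce(a,
                    func=_quantile_ureduce_func,
    ...<5 lines>...
                    overwrite_input=overwrite_input,
                    method=method)
    r = func(a, **kwargs)
    result = _quantile(arr,
                       quantiles=q,
    ...<2 lines>...
                       out=out,
                       weights=wgt)
    slices_having_nans = np.isnan(arr[-1, ...])
                                  ~~~^^^^^^^^^
IndexError: index -1 is out of bounds for axis 0 with size 0
```

```bash
cat >> h.py <<'E'
def force(n=8):
    from bench import hold,state
    F=[];
    for _ in range(n): hold(.025);F.append(state()["ft_force"])
    F=np.array(F);m=F.mean(0)
    return np.array([m[:2]@U,m[:2]@[-U[1],U[0]],m[2]]),F.std(0)
E
python3 - <<'E'
from bench import *
from h import *
dz=.01138; f0,s0=force(16); print("f0",f0,"std",s0)
z=.1945-dz
bad=False
for r in (.135,.124,.121,.118,.115,.111,.108,.105):
    move_l(at(r,z),.06); f,_=force(4); d=f-f0; print(r,d.round(2))
    if abs(d).max()>2.0: print("CONTACT");bad=True;break
np.save("f0.npy",f0)
s=state();print(s["time"],s["ee_pos"],bad)
im=get_image("scene");cv2.imwrite("pics/c5.png",cv2.resize(im["frame"][80:260,260:460],None,fx=3,fy=3,interpolation=cv2.INTER_CUBIC))
print(head([im]))
E
```

```text
f0 [-0.13701316 -0.19803281 -1.12471441] std [0.42134586 0.54913068 0.63755056]
0.135 [ 0.4   0.9  -0.37]
0.124 [ 0.19  0.2  -0.28]
0.121 [ 0.11 -0.16 -0.27]
0.118 [ 0.35  0.33 -0.01]
0.115 [-0.26  0.05  0.21]
0.111 [0.61 0.86 0.01]
0.108 [ 0.41  0.38 -0.43]
0.105 [-0.    0.5   0.06]
23.8583 [0.50369115 0.07044969 0.18307246] False
3.5143402216287853
```

View pics/c5.png

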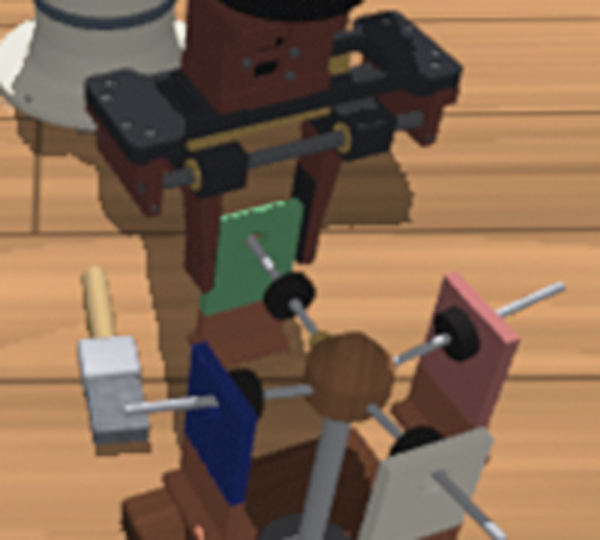

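The crop shows the branch passing through the green tile's hole at about (252,240), with no contact force. Next I'll lower the tile until the branch bears it.

```bash
python3 - <<'E'
from bench import *
from h import *
f0=np.load("f0.npy"); z=.1945-.01138
r=.105;z-=.002;z0=z;L=[]
while z>z0-.010:
    move_l(at(r,z),.03); f,_=force(10); d=f-f0; L.append((round(z*1e3,2),*d.round(2)))
    if d[2]>1.0:
        f,_=force(14); d=f-f0; L.append(("chk",*d.round(2)))
        if d[2]>.9: break
    z-=.0005
for l in L: print(*l)
np.save("z.npy",[r,z]); print(state()["time"],state()["ee_pos"],state()["finger_gap"])
E
```

```text
181.12 0.23 0.37 0.25
180.62 0.15 0.02 0.36
180.12 0.22 0.35 0.09
179.62 0.23 0.3 -0.15
179.12 0.26 0.27 -0.28
178.62 0.32 0.1 0.09
178.12 0.15 0.0 0.15
177.62 0.18 0.08 -0.12
177.12 0.19 0.25 0.01
176.62 0.11 0.5 -0.04
176.12 0.39 0.28 0.47
175.62 0.62 0.05 1.21
chk 0.7 0.06 1.43
30.2583 [0.50368806 0.0704192  0.17561849] 0.054194285066745715
```

```bash
python3 - <<'E'
from bench import *
from h import *
f0=np.load("f0.npy"); r,z=np.load("z.npy"); L=[]; fr=[]
z-=.0002
while r>.0675:
    st=.003 if r>.0775 else .001
    r-=st; z-=st*.085; move_l(at(r,z),.02); f,_=force(10); d=f-f0
    L.append((round(r*1e3,1),round(z*1e3,2),*d.round(2)))
    if abs(d).max()>5: print("HIGH");break
    z+=np.clip((d[2]-1.9)*.00015,-.0004,.0004)
    if r>.0765: fr.append(d[0])
    elif d[0]>np.mean(fr)+1.3:
        f,_=force(12); d=f-f0; L.append(("chk",*d.round(2)))
        if d[0]>np.mean(fr)+1.2: print("STOP");break
for l in L: print(*l)
np.save("z.npy",[r,z]); s=state();print(s["time"],s["ee_pos"],s["finger_gap"],np.mean(fr), (c0-s["ee_pos"][:2])@-U)
im=get_image("scene");cv2.imwrite("pics/c6.png",cv2.resize(im["frame"][80:260,260:460],None,fx=3,fy=3,interpolation=cv2.INTER_CUBIC)); print(head([im]))
E
```

```text
STOP
102.0 175.16 -0.96 0.02 1.57
99.0 174.86 -0.43 0.38 2.09
96.0 174.63 -0.38 0.22 1.81
93.0 174.37 -0.3 0.09 1.94
90.0 174.12 -0.36 0.12 1.82
87.0 173.85 -0.5 -0.05 2.14
84.0 173.63 -0.15 0.09 2.56
81.0 173.47 -0.65 0.13 2.39
78.0 173.29 -0.62 0.08 2.11
75.0 173.07 -0.43 0.26 1.98
74.0 173.0 0.79 0.45 2.52
73.0 173.0 0.8 0.18 2.39
72.0 172.99 0.28 0.21 1.84
71.0 172.9 2.43 0.16 1.91
chk 2.7 0.19 1.98
38.0583 [0.53528385 0.08277423 0.17285293] 0.05416231014275013 -0.48336435208820444 0.07107424563686554
3.5136712945014437
```

View pics/c6.png

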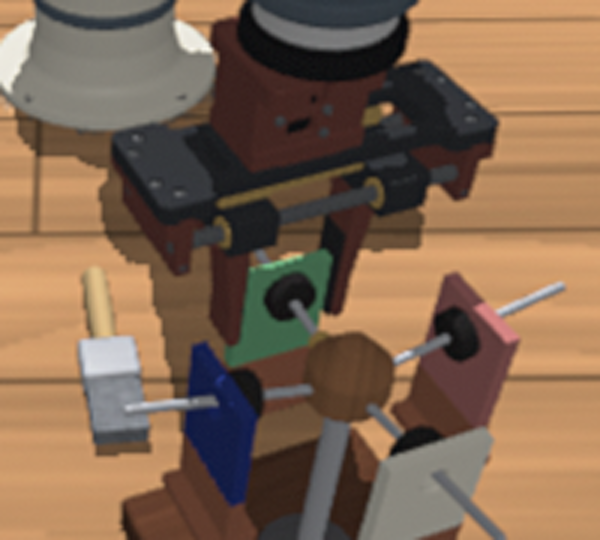

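The crop shows the green tile's plate up against the black stop at (288,296), in line with the 2.4 to 2.7 N felt. I'll ease the compression slightly, release and rise.

```bash
python3 - <<'E'
from bench import *
from h import *
f0=np.load("f0.npy"); r,z=np.load("z.npy")
r+=.0004;z+=.0002;move_l(at(r,z),.02); f,_=force(12); print("pre",(f-f0).round(2))
gripper_open(); hold(.3); print(force(8)[0],state()["finger_gap"])
move_l(at(r,.32),.12); move_to([.40,-.12,.32],q(TGT)); hold(1)
print(state()["time"])
ims=[get_image(n) for n in("scene","top")]
print("head",head(ims))
for im in ims:
    W,c,uv=cloud(im);hsv=cv2.cvtColor(c[None],cv2.COLOR_BGR2HSV)[0].astype(int)
    g=(hsv[:,0]>45)&(hsv[:,0]<85)&(hsv[:,1]>60)&(W[:,2]>.13)&(W[:,2]<.23)&(np.hypot(*(W[:,:2]-at(.071,0)[:2]).T)<.04)
    R=(W[g,:2]-c0)@U; T=(W[g,:2]-c0)@[-U[1],U[0]]
    print(g.sum(),np.percentile(R,[3,50,97]).round(4),np.percentile(T,[1,50,99]).round(4),W[g,2].max().round(4),az(im,TGT)[1])
cv2.imwrite("pics/f.png",cv2.resize(ims[0]["frame"][80:330,140:460],None,fx=2.3,fy=2.3,interpolation=cv2.INTER_CUBIC))
E
```

```text
pre [0.4  0.48 0.8 ]
[ 0.03267389 -0.06271247  0.357705  ] 0.08787249965118013
43.2
head 3.5134605777786767
672 [0.066  0.0699 0.0756] [-0.0262  0.0089  0.0259] 0.2046 3.504865399386973
282 [0.0666 0.0728 0.0769] [-0.0258  0.0028  0.0273] 0.2057 3.51641196406624
```

View pics/f.png

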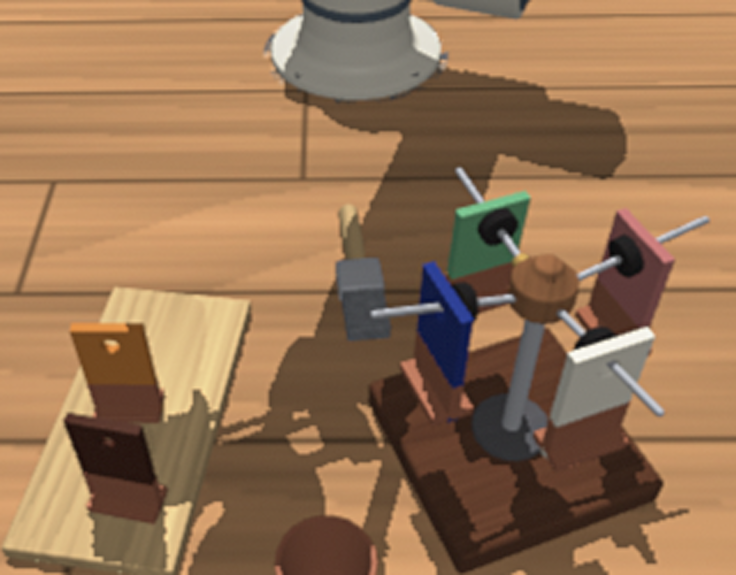

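The final crop shows the green tile hanging level against its stop at (497,225). Its middle is about 71 to 72 mm from the axis, the head is at 3.513 rad (target 3.514), and nothing else has moved.

```bash
python3 -c "
from bench import *
print(job_done())"
```

```text
the job is handed in; nothing more can be done
None
```

I handed the job in at about 43 s on the robot's clock: the green tile hangs still against the rubber stop, and the branch points over the brass plate to within about 0.01 rad by the cameras; no verdict was returned.

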